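# Count the rack's tines and slide the ramekin into the third gap

## Task

The ramekin's place is the third gap of the divider rack by the sink, counted from the end where the white tap light is. Starting at that end, run a fingertip along the back rail, away from the light, so that it bends the first, the second and the third springy tine aside in turn (the third gap comes right after the third tine); then push the ramekin along the tile into that third gap until it is fully home against the back rail. Only push it: do not lift or tip it, leave the other things where they are, and finish with the hand clear.

Things in the scene. Friction and masses are not known exactly. Their poses are not given: they have to be found in the camera images.
- rack: Grey plastic divider rack, fixed. Back rail 310 x 12 x 22 mm high along its y; five walls (6 mm thick, 22 mm high) reach 45 mm forward from it, leaving four gaps 70 mm wide (pitch 76 mm), open in front, floored by bare tile. Origin: on the tile, middle of the rail's front face; x points from the open side (robot's side) to the rail, y along the rail (robot's left), z up.
- tap_light: Round white plastic battery tap light, 80 mm across, 29 mm high, with a small toggle switch on its side; stuck to the tile about 100 mm beyond one end of the rack, either end. It marks the end from which the gaps are counted. Origin: centre of its underside.
- ramekin: White ceramic ramekin, round with straight sides, 56 mm across, 32 mm high, about 130 g (0.09 to 0.18 kg), standing upright on the tile in front of the rack; loose, slides on the tile. Origin: centre of its underside.
- tine_a (a joint): Lean of the springy rubber tine at the +y end of the rack (rad). 0 upright, positive leaning to the rack's -y, negative to +y, up to 1.4 each way; it springs back to 0 by itself (0.1 N m per rad, so about 1.5 N at its top for 0.5 rad).
- tine_a_top (a point): Top of that tine (at the +y end of the rack): a round dark rubber peg 7 mm thick, hinged on top of the back rail (22 mm above the tile), 36 mm long, top 58 mm above the tile, 6 mm behind the rail's front face, in line with a wall. A fingertip passing along the rail 5 to 20 mm lower than this top bends it aside and slips over it.
- tine_b (a joint): Lean of the springy rubber tine number 2 from the +y end (rad). 0 upright, positive leaning to the rack's -y, negative to +y, up to 1.4 each way; it springs back to 0 by itself (0.1 N m per rad, so about 1.5 N at its top for 0.5 rad).
- tine_b_top (a point): Top of that tine (number 2 from the +y end): a round dark rubber peg 7 mm thick, hinged on top of the back rail (22 mm above the tile), 36 mm long, top 58 mm above the tile, 6 mm behind the rail's front face, in line with a wall. A fingertip passing along the rail 5 to 20 mm lower than this top bends it aside and slips over it.
- tine_c (a joint): Lean of the springy rubber tine number 3 from the +y end (rad). 0 upright, positive leaning to the rack's -y, negative to +y, up to 1.4 each way; it springs back to 0 by itself (0.1 N m per rad, so about 1.5 N at its top for 0.5 rad).
- tine_c_top (a point): Top of that tine (number 3 from the +y end): a round dark rubber peg 7 mm thick, hinged on top of the back rail (22 mm above the tile), 36 mm long, top 58 mm above the tile, 6 mm behind the rail's front face, in line with a wall. A fingertip passing along the rail 5 to 20 mm lower than this top bends it aside and slips over it.
- tine_d (a joint): Lean of the springy rubber tine number 4 from the +y end (rad). 0 upright, positive leaning to the rack's -y, negative to +y, up to 1.4 each way; it springs back to 0 by itself (0.1 N m per rad, so about 1.5 N at its top for 0.5 rad).
- tine_d_top (a point): Top of that tine (number 4 from the +y end): a round dark rubber peg 7 mm thick, hinged on top of the back rail (22 mm above the tile), 36 mm long, top 58 mm above the tile, 6 mm behind the rail's front face, in line with a wall. A fingertip passing along the rail 5 to 20 mm lower than this top bends it aside and slips over it.
- tine_e (a joint): Lean of the springy rubber tine at the -y end of the rack (rad). 0 upright, positive leaning to the rack's -y, negative to +y, up to 1.4 each way; it springs back to 0 by itself (0.1 N m per rad, so about 1.5 N at its top for 0.5 rad).
- tine_e_top (a point): Top of that tine (at the -y end of the rack): a round dark rubber peg 7 mm thick, hinged on top of the back rail (22 mm above the tile), 36 mm long, top 58 mm above the tile, 6 mm behind the rail's front face, in line with a wall. A fingertip passing along the rail 5 to 20 mm lower than this top bends it aside and slips over it.
- gap_a (a point): Gap between tine_a and tine_b (gaps a, b, c, d run from the rack's +y end to its -y end; these letters are not the counting order). The point lies on the tile, mid-gap, 28 mm in front of the back rail: where the ramekin's origin is when it is home in this gap. Axes as the rack's.
- gap_b (a point): Gap between tine_b and tine_c (gaps a, b, c, d run from the rack's +y end to its -y end; these letters are not the counting order). The point lies on the tile, mid-gap, 28 mm in front of the back rail: where the ramekin's origin is when it is home in this gap. Axes as the rack's.
- gap_c (a point): Gap between tine_c and tine_d (gaps a, b, c, d run from the rack's +y end to its -y end; these letters are not the counting order). The point lies on the tile, mid-gap, 28 mm in front of the back rail: where the ramekin's origin is when it is home in this gap. Axes as the rack's.
- gap_d (a point): Gap between tine_d and tine_e (gaps a, b, c, d run from the rack's +y end to its -y end; these letters are not the counting order). The point lies on the tile, mid-gap, 28 mm in front of the back rail: where the ramekin's origin is when it is home in this gap. Axes as the rack's.
- wooden_bowl: Bystander: small loose wooden bowl, 90 mm across, 40 mm high; stands by the end of the rack that has no tap light. Origin: centre of its underside.
- soap: Bystander: bar of soap 30 x 50 x 16 mm lying loose in one of the two outer gaps (gap_a). Origin: centre of its underside.
- scour_block: Bystander: grey scouring block 32 x 46 x 18 mm lying loose in the other outer gap (gap_d). Origin: centre of its underside.
- scraper: Bystander: steel dish scraper lying flat, 200 mm long, blade 75 mm wide, handle 20 mm wide and 13 mm high. Origin: underside, 10 mm to the handle side of its middle; x points to the blade.
- tumbler: Bystander: green plastic tumbler, 72 mm across, 100 mm high, loose. Origin: centre of its underside.
There are look-alikes about, which are no part of the job. Several things look just like the ramekin: the one meant starts farthest to the robot's left.

How it is judged:
By the outcome, as a careful person would: the job done as asked, in the order asked, and still so for the second after the job is handed in, with the robot touching nothing.
It also fails if it takes over 64 s, if anything falls off the work surface, if the arm or the gripper's body presses on something with over 40 N, if the wrist force passes 120 N, or if a joint passes its speed limit or range.

## Robot

A 7-joint arm with a two-finger parallel gripper is mounted at the origin on the work surface. World frame = base frame: x ahead of the robot, y to its left, z up, the work surface at z = 0. Lengths are in m, angles in rad, forces in N, time in s.
With the tool pointing down it reaches from about 0.425 to 0.825 m from the base axis. Payload 3.6 kg.
Tool frame: the origin (TCP) lies on the mounting face of the last link; the fingertips stand 186 mm ahead of it and the grasp point (between the pads) lies 167 mm ahead of it; z points along the fingers, x is the direction in which the jaws open and shut, and the axes are right-handed (so a half turn about z gives the same grasp; the last joint's range is limited). The gripper opens to 93 mm and grips with 3 to 60 N. Pads are 15 mm wide; open, the fingers measure 128 mm over their backs; the gripper's body (75 mm by 188 mm) begins 65 mm behind the grasp point.
Start: joints at [-1.254, 0.615, -0.013, 1.423, 0.008, 1.103, -0.04], TCP at [0.218, 0.612, 0.405] pointing down, gripper open.
Joint ranges: [-3.12, 3.12], [-0.3, 2.06], [-1.34, 1.32], [0.26, 2.42], [-1.36, 4.5], [0.01, 1.98], [-2.84, 2.84]. Speed limits (rad/s): [2.79, 2.79, 3.14, 3.14, 3.14, 3.14, 3.14].

## Interface

Orientations are given as a rotation vector (axis times angle).
In Python, from workcell import robot gives the robot as it stands. The module is installed in compiled form; this text tells all that it offers.
- The arm moves only by the shell command python3 -m crank 'ROWS' [FORCE]. ROWS is a JSON object of lists of equal length, an entry for each row: "linear": the shift along the tool's x, y, z in mm, a list of three; "roll": the turn about the tool's z in degrees; "claw": the finger opening in mm, from 0 to 93. A call has 1 to 20 rows; each row shifts and turns the pose as measured when the row begins, along the tool's axes as they then stand; what a row does not reach is not made up. A row lasts 1/12 s, in which the tool goes at most 41.7 mm and 7.16 degrees, less where a joint would pass 70% of its speed; a pose out of reach is approached as far as the arm can. A call with a gripper value outside its range is refused whole. The fingers move at their own pace and stop on an object; FORCE is the grip in N (left out, the last holds). Time passes only in rows, so rows that do not move let the fingers close. It gives the time, the measured TCP pose, the force and the opening at its end, in the units of the state.
- robot.read_state(): the state, without advancing time (a new reading comes with each control period).
- robot.camera(name): name is "scene" or "side" or "wrist"; returns a dict with "img" (480x640x3 uint8, blue, green, red), "fx", "fy", "cx", "cy" (pixels), "T" (4x4, takes a point from camera to world coordinates). Camera axes: x right, y down, z forward; pixel columns grow to the right and rows downward; lengths in m; the calibration is good to about 2 mm. A picture is of the moment at which its call begins. There is no depth.
- robot.close_job(): hands the job in, once; it reports no verdict.
Trained networks look in the newest picture that a camera, given by its name, has taken for a name from the list of things; names that differ only in an ending like _2 or _b are one class to them, and where a whole thing is asked for, a point or a joint stands for the part that bears it (a point fixed in the world has none). Each returns a list of dicts, best first, with "p" (0 to 1); they miss things now and then, are a little off and sometimes report something else, mostly with a low value. They report only what shows in the picture. A call takes as long as a camera call. They do not tell look-alikes from the thing itself.
- robot.outline_of(camera, label): "mask" (480x640 bool, what is visible of it) and "uv" ([column, row] in pixels, amid what is visible of it).
- robot.mark_of(camera, label): "uv" ([column, row] in pixels: a listed point, or the origin of a listed thing).
The state is a dict: "time_s": time; "q": joint angles; "qvel": joint speeds; "joint_torque": joint torques, N m; "tcp_pos": TCP position; "tcp_rot": TCP orientation; "contact_force": force on the tool from outside, world axes, zero at the start; "wrist_torque": the same for the moment, N m; "width": opening from 0.0 (shut) to 1.0 (fully open).
Only numpy, scipy, OpenCV 4.12 (cv2) and the standard library are available. Lean on these libraries where they do the work, as an engineer would, in place of code of your own. Each camera call takes 0.05 s, during which the arm holds its last target.

## Working session

There is one attempt and no reset: what is moved stays moved. The work goes in short steps, Python scripts to look and compute and a shell command to move; the robot and the scene stay as the last step left them, time stands still between calls to the robot, and variables do not carry over. Pictures are saved under pics/ and viewed, and the job is handed in when it is done.

```bash
mkdir -p pics
python3 - <<'E'
from workcell import robot
import cv2
s=robot.read_state()
print({k:s[k] for k in('time_s','tcp_pos','tcp_rot','contact_force','width')})
for n in('scene','side','wrist'):
    c=robot.camera(n); cv2.imwrite(f'pics/{n}0.png',c['img']); print(n,c['fx'],c['cx'],c['cy'],c['T'].round(3).tolist() if hasattr(c['T'],'round') else c['T'])
    for l in('ramekin','tap_light','tine_a_top','rack','gap_a','wooden_bowl','scraper','tumbler','soap','scour_block'):
        print(n,l,[( [round(float(x)) for x in d['uv']],round(d['p'],2)) for d in robot.mark_of(n,l)])
print(robot.read_state()['time_s'])
E
```

```text
{'time_s': 0.0, 'tcp_pos': array([0.21837059, 0.61188779, 0.40359377]), 'tcp_rot': array([ 2.56651553,  1.80918712, -0.00320875]), 'contact_force': array([ 0.14936134, -0.43832126,  0.10242016]), 'width': 1.000652829283138}
scene 488.2091671972747 324.7587109454981 242.6741747055902 [[0.75, 0.559, -0.353, 0.855], [0.661, -0.623, 0.418, -0.384], [0.014, -0.547, -0.837, 0.853], [0.0, 0.0, 0.0, 1.0]]
scene ramekin [([233, 280], 0.77), ([301, 273], 0.62), ([220, 331], 0.6)]
scene tap_light [([262, 382], 0.82)]
scene tine_a_top [([263, 381], 0.68), ([428, 244], 0.52)]
scene rack [([341, 301], 0.65), ([364, 304], 0.6)]
scene gap_a [([314, 329], 0.89), ([344, 302], 0.78), ([394, 261], 0.64), ([372, 280], 0.62)]
scene wooden_bowl [([445, 231], 0.89)]
scene scraper [([398, 139], 0.92), ([342, 315], 0.33)]
scene tumbler []
scene soap [([399, 262], 0.52)]
scene scour_block [([311, 330], 0.85)]
side 583.3484696426302 320.32287060926984 245.00889562730342 [[0.981, -0.126, 0.145, 0.348], [-0.192, -0.666, 0.721, -0.992], [0.005, -0.735, -0.678, 1.004], [0.0, 0.0, 0.0, 1.0]]
side ramekin [([311, 279
[... 209 characters left out ...]
5)]
side gap_a [([355, 300], 0.97), ([348, 250], 0.8), ([352, 276], 0.71), ([347, 232], 0.7), ([366, 248], 0.7)]
side wooden_bowl [([352, 204], 0.64)]
side scraper [([255, 178], 0.64), ([373, 296], 0.62)]
side tumbler [([281, 406], 0.89), ([353, 203], 0.21)]
side soap [([344, 234], 0.58)]
side scour_block [([355, 302], 0.8)]
wrist 382.58717564064193 326.2456427493347 241.30712686905608 [[0.335, 0.907, 0.254, 0.149], [0.942, -0.323, -0.091, 0.636], [-0.0, 0.27, -0.963, 0.385], [0.0, 0.0, 0.0, 1.0]]
wrist ramekin []
wrist tap_light []
wrist tine_a_top []
wrist rack []
wrist gap_a []
wrist wooden_bowl []
wrist scraper [([207, 438], 0.79)]
wrist tumbler []
wrist soap []
wrist scour_block []
1.65
```

View pictures.

View pics/scene0.png

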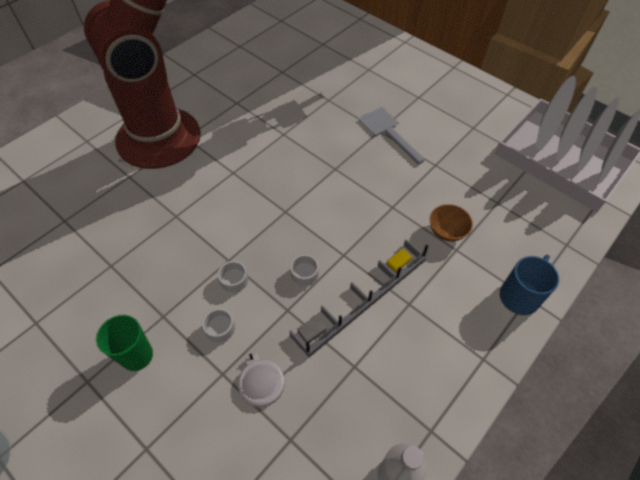

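View pics/side0.png

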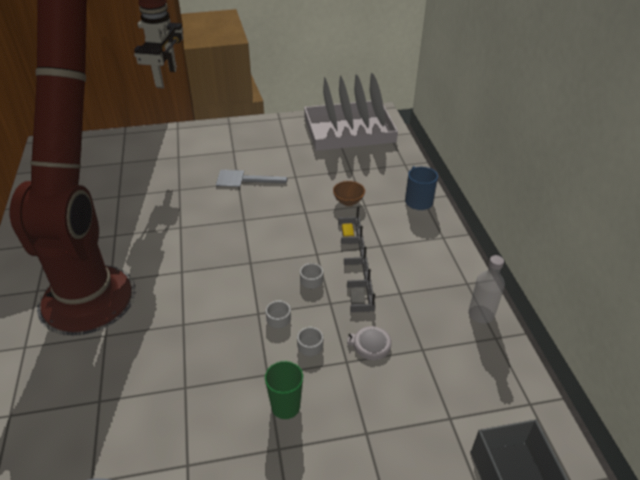

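```bash
cat > h.py <<'E'
import numpy as np, cv2
from workcell import robot
def ray(c,uv,z):
    T=np.array(c['T']); d=T[:3,:3]@np.array([(uv[0]-c['cx'])/c['fx'],(uv[1]-c['cy'])/c['fy'],1.]); o=T[:3,3]
    return o+d*(z-o[2])/d[2]
def proj(c,P):
    T=np.array(c['T']); p=T[:3,:3].T@(np.array(P)-T[:3,3]); return np.array([c['fx']*p[0]/p[2]+c['cx'],c['fy']*p[1]/p[2]+c['cy']])
E
python3 - <<'E'
from h import *
for n in('scene','side'):
    c=robot.camera(n); img=c['img']
    for l,z in(('ramekin',0),('tine_a_top',.058),('gap_a',0),('rack',0),('tap_light',0),('wooden_bowl',0),('soap',0),('scour_block',0),('scraper',0),('tumbler',0)):
        for d in robot.mark_of(n,l): print(n,l,round(d['p'],2),np.round(d['uv'],1),ray(c,d['uv'],z).round(4)[:2])
    u0,v0,u1,v1=(190,200,500,420) if n=='scene' else (240,150,420,400)
    k=2.5 if n=='scene' else 2.4
    cv2.imwrite(f'pics/{n}1.png',cv2.resize(img[v0:v1,u0:u1],None,fx=k,fy=k,interpolation=cv2.INTER_CUBIC))
E
```

```text
scene ramekin 0.98 [301.4 273.8] [ 0.5102 -0.0457]
scene ramekin 0.85 [231.4 282.6] [ 0.4208 -0.1525]
scene ramekin 0.57 [219.6 330.6] [ 0.4793 -0.236 ]
scene ramekin 0.17 [396.9 263.8] [0.6389 0.1008]
scene tine_a_top 0.44 [428.7 244.6] [0.6738 0.1442]
scene tine_a_top 0.23 [312.3 324.8] [ 0.6176 -0.131 ]
scene gap_a 0.82 [396.6 261.7] [0.6355 0.1044]
scene gap_a 0.76 [372.6 279.5] [0.6246 0.0393]
scene gap_a 0.76 [311.2 327.7] [ 0.6026 -0.1183]
scene gap_a 0.56 [343.7 304.5] [ 0.6171 -0.0411]
scene rack 0.77 [363.9 301. ] [ 0.6415 -0.0093]
scene rack 0.57 [397.3 261.2] [0.6358 0.1063]
scene tap_light 0.92 [260.  380.2] [ 0.602  -0.2515]
scene wooden_bowl 0.76 [443.5 231.8] [0.6654 0.2306]
scene wooden_bowl 0.6 [341.4 304.2] [ 0.6134 -0.0435]
scene soap 0.8 [400.2 263. ] [0.6428 0.1069]
scene scour_block 0.96 [313.6 329. ] [ 0.6077 -0.1172]
scene scraper 0.69 [396.5 141.3] [0.4313 0.3771]
scene tumbler 0.82 [138.  355.7] [ 0.4061 -0.3661]
scene tumbler 0.72 [299.1 272.4] [ 0.5046 -0.0464]
side ramekin 0.57 [313.3 279.3] [ 0.5228 -0.0392]
side ramekin 0.56 [309.4 343.3] [ 0.4797 -0.2
[... 183 characters left out ...]
 [0.6227 0.0359]
side gap_a 0.72 [346.6 231.5] [0.6397 0.1144]
side gap_a 0.65 [354.  298.7] [ 0.6038 -0.1179]
side gap_a 0.44 [255.3 181.5] [0.4304 0.3755]
side rack 0.95 [359.6 262.5] [ 0.6453 -0.0041]
side rack 0.2 [363.2 224.8] [0.6888 0.1324]
side tap_light 0.88 [373.  346.4] [ 0.6118 -0.2586]
side tap_light 0.52 [344.8 230.5] [0.636  0.1191]
side wooden_bowl 0.74 [352.6 199.7] [0.6861 0.2415]
side soap 0.68 [346.7 232.1] [0.6395 0.112 ]
side scour_block 0.68 [357.7 299.1] [ 0.6119 -0.1207]
side scour_block 0.35 [350.1 252.5] [0.6305 0.0351]
side scraper 0.64 [257.1 178.9] [0.4369 0.3871]
side tumbler 0.62 [312.1 280.4] [ 0.5194 -0.0422]
side tumbler 0.58 [278.9 405.6] [ 0.3941 -0.3632]
```

View pics/scene1.png

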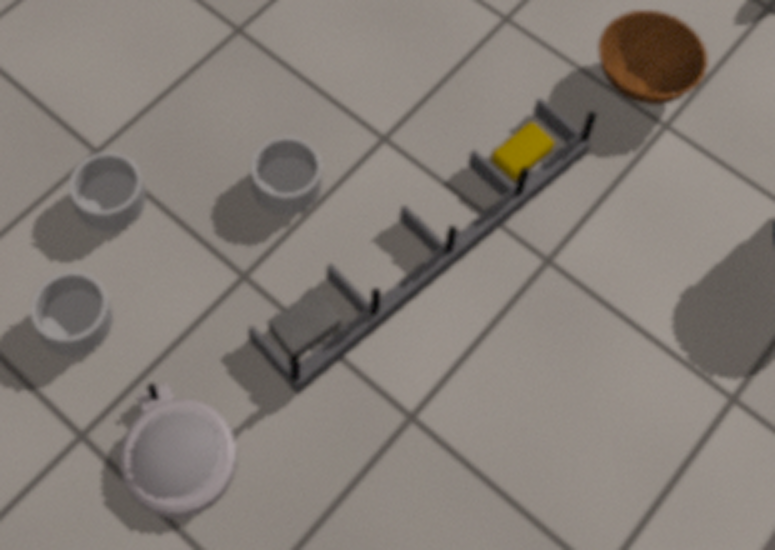

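View pics/side1.png

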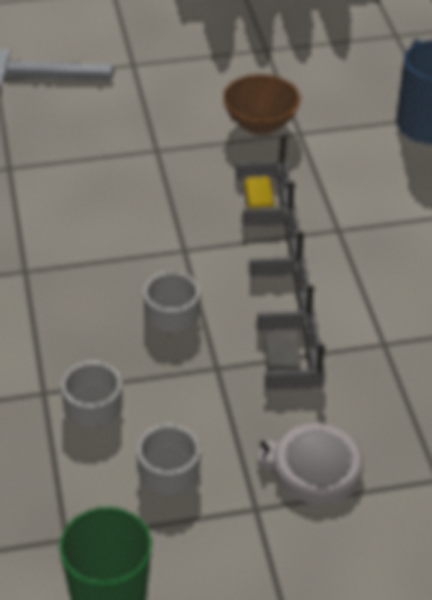

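Run:
```python
from h import *
from scipy.optimize import least_squares
S=robot.camera('scene');D=robot.camera('side')
ts=[(308,343.2),(340.8,316.4),(371.2,291.2),(399.6,268),(426,246)]
td=[(373.75,294.6),(369.2,270),(365,247.9),(361.3,226.3),(357.9,207)]
ys=np.array([-2,-1,0,1,2])*.076
for c,t in((S,ts),(D,td)): print([ray(c,p,.058)[:2].round(4).tolist() for p in t])
gs=[(311.2,327.7),(343.7,304.5),(372.6,279.5),(396.6,261.7)]
gd=[(354,298.7),(350.7,273.7),(347,252.7),(346.6,231.5)]
yg=np.array([-1.5,-.5,.5,1.5])*.076
def W(p,x,y,z): a=p[2]; return [p[0]+np.cos(a)*x-np.sin(a)*y,p[1]+np.sin(a)*x+np.cos(a)*y,z]
def res(p):
    r=[]
    for k,(c,t,g) in enumerate(((S,ts,gs),(D,td,gd))):
        for y,u in zip(ys,t): r+=list(proj(c,W(p,.006,y,.058))-u)
        for y,u in zip(yg,g): r+=list((proj(c,W(p,-.028,y,0))-u)*.5)
    return r
f=least_squares(res,[.64,0,-.2],loss='soft_l1'); p=f.x;print(p,np.abs(res(p)).max(), np.round(res(p),1))
for n,y in zip('edcba',ys): print(n,np.round(W(p,.006,y,.058),4))
print('gapb',np.round(W(p,-.028,.038,0),4))
cols={}
# ramekin rims
for n,c in(('scene',S),('side',D)):
    robot.camera(n)
    for d in robot.outline_of(n,'ramekin'):
        print(n,round(d['p'],2),np.round(d['uv']),d['mask'].sum(),ray(c,d['uv'],.018).round(4)[:2])
    # overlay
    im=c['img'].copy()
    for y in ys: 
        u=proj(c,W(p,.006,y,.058)); cv2.circle(im,tuple(int(v) for v in u),1,(0,0,255),-1)
        for x in(0,-.045):
            u=proj(c,W(p,x,y,.022)); cv2.circle(im,tuple(int(v) for v in u),1,(0,255,0),-1)
    for xx in(.510,.515,.520):
        u=proj(c,(xx,-.043,0)); 
    for a in np.linspace(0,6.28,24):
        u=proj(c,(.516+.028*np.cos(a),-.0435+.028*np.sin(a),.032)); im[int(round(u[1])),int(round(u[0]))]=(0,0,255)
        u=proj(c,(.516+.028*np.cos(a),-.0435+.028*np.sin(a),.0)); im[int(round(u[1])),int(round(u[0]))]=(255,0,0)
    u0,v0,u1,v1=(280,220,440,360) if n=='scene' else (290,190,390,320)
    cv2.imwrite(f'pics/{n}2.png',cv2.resize(im[v0:v1,u0:u1],None,fx=4.2,fy=4.2,interpolation=cv2.INTER_CUBIC))
```

```text
[[0.6349, -0.1611], [0.6445, -0.0856], [0.6535, -0.0104], [0.663, 0.0639], [0.6717, 0.138]]
[[0.6344, -0.1647], [0.6438, -0.0891], [0.6527, -0.0153], [0.6631, 0.0628], [0.6729, 0.1382]]
[ 0.64772088 -0.01022739 -0.12663242] 1.3804345797688597 [-0.4  0.1 -0.5  0.2 -0.1  0.3  0.3 -0.1  1.  -0.3  0.3  0.8 -0.9  0.3
 -1.3  1.4  0.1 -0.5 -0.3 -1.  -0.2 -0.8 -0.1 -1.3 -0.1 -0.4 -0.2 -0.4
  0.5  0.3  0.4  1.   0.6  0.6 -0.7  1.1]
e [ 0.6345 -0.1618  0.058 ]
d [ 0.6441 -0.0864  0.058 ]
c [ 0.6537 -0.011   0.058 ]
b [0.6633 0.0644 0.058 ]
a [0.6729 0.1398 0.058 ]
gapb [0.6247 0.031  0.    ]
scene 0.62 [303. 269.] 747 [ 0.5123 -0.0438]
scene 0.62 [216. 325.] 812 [ 0.4748 -0.2358]
scene 0.58 [230. 276.] 740 [ 0.4184 -0.1496]
side 0.72 [312. 275.] 529 [ 0.5183 -0.042 ]
side 0.6 [310. 340.] 657 [ 0.4798 -0.2311]
side 0.58 [280. 317.] 592 [ 0.427  -0.1551]
side 0.3 [361. 263.] 1393 [ 0.6431 -0.0242]
```

View pics/scene2.png

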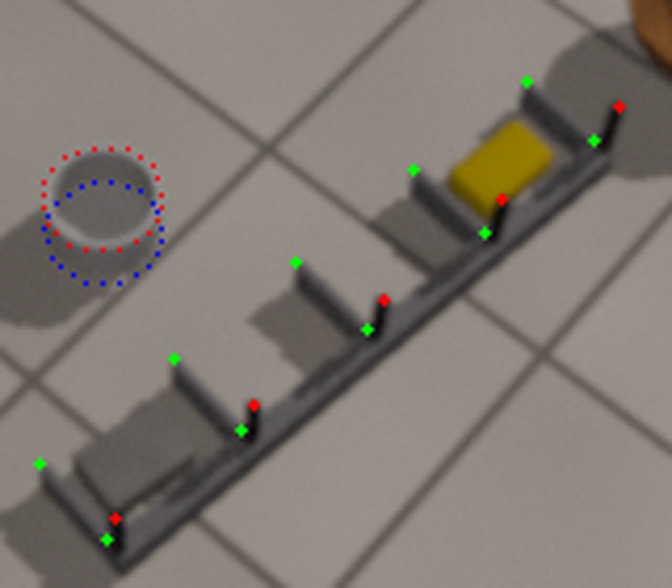

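View pics/side2.png

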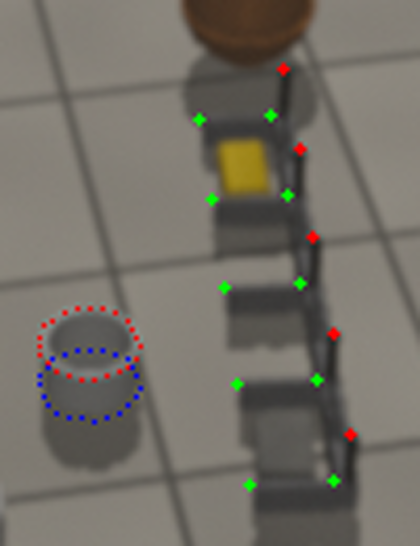

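The side view shows the tap light at the −y end (375,345). That makes the tines e, d, c in counting order and the third gap gap_b. The wanted ramekin is the one at about (0.515, −0.044). The rack fit agrees to about 1 px.

I roll the jaw axis square to the rail and close the fingers first.

```bash
cat >> h.py <<'E'
R0=np.array([0.64772,-0.01023]);A=-0.12663
Rm=np.array([[np.cos(A),-np.sin(A)],[np.sin(A),np.cos(A)]])
def torack(xy): return Rm.T@(np.array(xy)[:2]-R0)
def st():
    from scipy.spatial.transform import Rotation as Ro
    s=robot.read_state(); M=Ro.from_rotvec(s['tcp_rot']).as_matrix()
    print('t',round(s['time_s'],2),'rack mm',(torack(s['tcp_pos'])*1000).round(1),'tipz mm',round(s['tcp_pos'][2]*1000-186,1),'xang rel rack deg',round(np.degrees(np.arctan2(M[1,0],M[0,0])-A),2),'tilt',M[:,2].round(3),'F',s['contact_force'].round(1),'w',round(s['width']*93,1),'q7',round(s['q'][6],2))
    return s,M
def go(rx,ry,tipz):
    s,M=st(); t=R0+Rm@np.array([rx,ry])/1000
    d=np.array([t[0],t[1],(tipz+186)/1000])-s['tcp_pos']; print('tool mm',(M.T@d*1000).round(1))
E
python3 -m crank '{"linear":[[0,0,0],[0,0,0],[0,0,0],[0,0,0],[0,0,0],[0,0,0],[0,0,0],[0,0,0],[0,0,0],[0,0,0],[0,0,0]],"roll":[7.05,7.05,7.05,7.05,7.05,7.05,7.05,7.05,7.05,7.05,7.05],"claw":[0,0,0,0,0,0,0,0,0,0,0]}' 20
python3 -c "
from h import *
go(6,-196,100)"
```

```text
time_s: 3.97
tcp_pos: [0.2182, 0.6122, 0.405]
tcp_rot: [-3.132, 0.237, 0.004]
contact_force: [0.0, 0.6, 0.5]
width: 0.259
t 3.97 rack mm [-504.7  563.2] tipz mm 219.0 xang rel rack deg -1.39 tilt [-0.002  0.001 -1.   ] F [0.  0.6 0.5] w 24.1 q7 -1.22
tool mm [529.2 746.7 117.1]
```

```bash
python3 -m crank '{"linear":[[23,32,0],[23,32,0],[23,32,0],[23,32,0],[23,32,0],[23,32,0],[23,32,0],[23,32,0],[23,32,0],[23,32,0],[23,32,0],[23,32,0],[23,32,0],[23,32,0],[23,32,0],[23,32,0],[23,32,0],[23,32,0],[23,32,0],[23,32,0]],"roll":[0,0,0,0,0,0,0,0,0,0,0,0,0,0,0,0,0,0,0,0],"claw":[0,0,0,0,0,0,0,0,0,0,0,0,0,0,0,0,0,0,0,0]}'
python3 -c "
from h import *
go(6,-196,100)"
```

```text
time_s: 5.63
tcp_pos: [0.5921, -0.1043, 0.3989]
tcp_rot: [-3.118, 0.191, -0.005]
contact_force: [0.7, 0.3, 0.3]
width: 0.008
t 5.63 rack mm [ -43.3 -100.4] tipz mm 212.9 xang rel rack deg 0.25 tilt [ 0.005  0.018 -1.   ] F [0.7 0.3 0.3] w 0.7 q7 0.27
tool mm [ 48.6  97.9 111.2]
```

```bash
python3 -m crank '{"linear":[[12,25,10],[12,25,20],[12,24,30],[10,20,30],[0,0,20],[0,0,0]],"roll":[0,0,0,0,0,0],"claw":[0,0,0,0,0,0]}'
python3 -c "
from h import *
go(6,-196,49)"
```

```text
time_s: 6.13
tcp_pos: [0.6313, -0.2196, 0.2858]
tcp_rot: [-3.126, 0.211, -0.026]
contact_force: [-0.6, 1.3, -1.4]
width: 0.005
t 6.13 rack mm [  10.1 -209.8] tipz mm 99.8 xang rel rack deg -0.47 tilt [ 0.017  0.007 -1.   ] F [-0.6  1.3 -1.4] w 0.5 q7 0.45
tool mm [ -5.1 -13.3  50.9]
```

```bash
python3 -m crank '{"linear":[[-2,-4,20],[-1,-4,20],[-1,-2,10],[0,0,0],[0,0,0]],"roll":[0,0,0,0,0],"claw":[0,0,0,0,0]}'
python3 - <<'E'
from h import *
go(6,38,49)
import cv2
c=robot.camera('side'); cv2.imwrite('pics/s3.png',cv2.resize(c['img'][150:400,220:480],None,fx=2.3,fy=2.3))
E
```

```text
time_s: 6.55
tcp_pos: [0.631, -0.2084, 0.2378]
tcp_rot: [-3.127, 0.209, -0.033]
contact_force: [0.6, -0.4, 1.3]
width: 0.005
t 6.55 rack mm [   8.4 -198.7] tipz mm 51.8 xang rel rack deg -0.41 tilt [ 0.021  0.007 -1.   ] F [ 0.6 -0.4  1.3] w 0.5 q7 0.46
tool mm [  -4.2 -236.7    4.9]
```

View pics/s3.png

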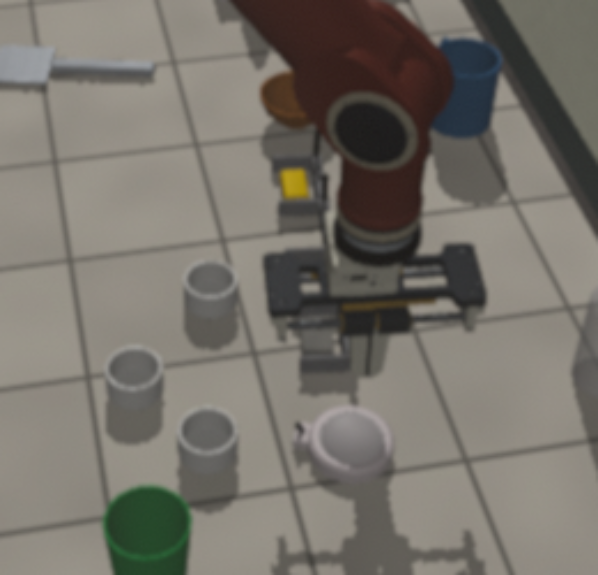

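```bash
sed -i 's/return s,M$/tip=s["tcp_pos"]+M[:,2]*.186; print("TIP rack mm",(torack(tip)*1000).round(1),round(tip[2]*1000,1)); return s,M/; s/d=np.array(\[t\[0\].*/d=np.array([t[0],t[1],tipz\/1000])-(s["tcp_pos"]+M[:,2]*.186); print("tool mm",(M.T@d*1000).round(1))/' h.py
python3 -m crank '{"linear":[[-4,0,2],[-2,0,1],[0,0,0],[0,-6,0],[0,-8,0],[0,-8,0],[0,-8,0],[0,-8,0]],"roll":[0,0,0,0,0,0,0,0],"claw":[0,0,0,0,0,0,0,0]}'
python3 -c "
from h import *
go(6,40,49)"
```

```text
time_s: 7.27
tcp_pos: [0.6312, -0.169, 0.2417]
tcp_rot: [-3.13, 0.213, -0.05]
contact_force: [-1.1, -0.9, -0.7]
width: 0.004
t 7.27 rack mm [   3.6 -159.6] tipz mm 55.7 xang rel rack deg -0.53 tilt [ 0.032  0.002 -0.999] F [-1.1 -0.9 -0.7] w 0.4 q7 0.41
TIP rack mm [   9.5 -158.5] 55.8
tool mm [  -5.5 -198.4    7.8]
```

```bash
python3 -m crank '{"linear":[[-3,14,0],[-3,14,3],[0,8,4],[0,0,4],[0,0,0],[0,0,0]],"roll":[0,0,0,0,0,0],"claw":[0,0,0,0,0,0]}'
python3 -c "
from h import *
go(6,40,48)"
python3 -m crank '{"linear":[[0,0,0],[0,0,0],[0,0,0]],"roll":[0,0,0],"claw":[0,0,0]}'
python3 -c "
from h import *
go(6,40,48)"
```

```text
time_s: 7.77
tcp_pos: [0.6197, -0.2059, 0.2283]
tcp_rot: [-3.13, 0.21, -0.048]
contact_force: [-0.6, 0.2, -0.6]
width: 0.012
t 7.77 rack mm [  -3.1 -197.7] tipz mm 42.3 xang rel rack deg -0.43 tilt [ 0.031  0.002 -1.   ] F [-0.6  0.2 -0.6] w 1.1 q7 0.48
TIP rack mm [   2.5 -196.6] 42.4
tool mm [   1.9 -236.6   -4.1]
time_s: 8.02
tcp_pos: [0.6194, -0.2065, 0.2278]
tcp_rot: [-3.129, 0.212, -0.047]
contact_force: [0.5, -0.0, -0.4]
width: 0.005
t 8.02 rack mm [  -3.3 -198.3] tipz mm 41.8 xang rel rack deg -0.5 tilt [ 0.03   0.003 -1.   ] F [ 0.5 -0.  -0.4] w 0.4 q7 0.48
TIP rack mm [   2.2 -197.1] 41.9
tool mm [   1.9 -237.2   -4.5]
```

```bash
python3 -m crank '{"linear":[[0.5,-8,-1],[0.5,-8,-1],[0,-8,0],[0,-8,0]],"roll":[0,0,0,0],"claw":[0,0,0,0]}'
python3 -c "
from h import *
go(6,40,48)"
```

```text
time_s: 8.35
tcp_pos: [0.6252, -0.1733, 0.2307]
tcp_rot: [-3.13, 0.215, -0.048]
contact_force: [-0.3, -0.4, 0.1]
width: 0.005
t 8.35 rack mm [  -1.8 -164.6] tipz mm 44.7 xang rel rack deg -0.59 tilt [ 0.031  0.002 -1.   ] F [-0.3 -0.4  0.1] w 0.4 q7 0.43
TIP rack mm [   3.9 -163.5] 44.8
tool mm [ 1.000e-01 -2.036e+02 -1.900e+00]
```

```bash
python3 -m crank '{"linear":[[0,-8,0],[0,-8,0],[0,-8,0]],"roll":[0,0,0],"claw":[0,0,0]}'
python3 - <<'E'
from h import *
go(6,40,48)
c=robot.camera('scene'); cv2.imwrite('pics/s4.png',cv2.resize(c['img'][200:420,230:460],None,fx=2.6,fy=2.6))
E
```

```text
time_s: 8.6
tcp_pos: [0.6286, -0.148, 0.2314]
tcp_rot: [3.133, -0.213, 0.05]
contact_force: [0.3, -3.5, -0.1]
width: 0.005
t 8.6 rack mm [  -1.5 -139.1] tipz mm 45.4 xang rel rack deg -0.51 tilt [ 0.032 -0.004 -0.999] F [ 0.3 -3.5 -0.1] w 0.5 q7 0.39
TIP rack mm [   4.4 -139. ] 45.5
tool mm [ 1.00e-01 -1.79e+02 -2.40e+00]
```

View pics/s4.png

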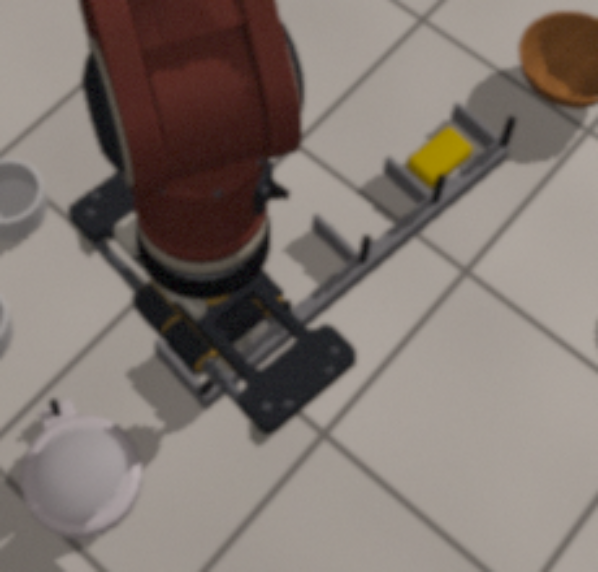

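```bash
python3 -m crank '{"linear":[[0,-8,0],[0,-8,0],[0,-8,0],[0,-8,0],[0,-8,0]],"roll":[0,0,0,0,0],"claw":[0,0,0,0,0]}'
python3 - <<'E'
from h import *
go(6,40,48)
c=robot.camera('scene'); cv2.imwrite('pics/s5.png',cv2.resize(c['img'][200:420,230:460],None,fx=2.6,fy=2.6))
E
```

```text
time_s: 9.07
tcp_pos: [0.6355, -0.1012, 0.2323]
tcp_rot: [-3.13, 0.21, -0.052]
contact_force: [0.7, 0.1, 0.8]
width: 0.007
t 9.07 rack mm [ -0.7 -91.8] tipz mm 46.3 xang rel rack deg -0.41 tilt [ 0.034  0.002 -0.999] F [0.7 0.1 0.8] w 0.7 q7 0.33
TIP rack mm [  5.5 -90.5] 46.4
tool mm [  -0.4 -130.5   -0.7]
```

View pics/s5.png

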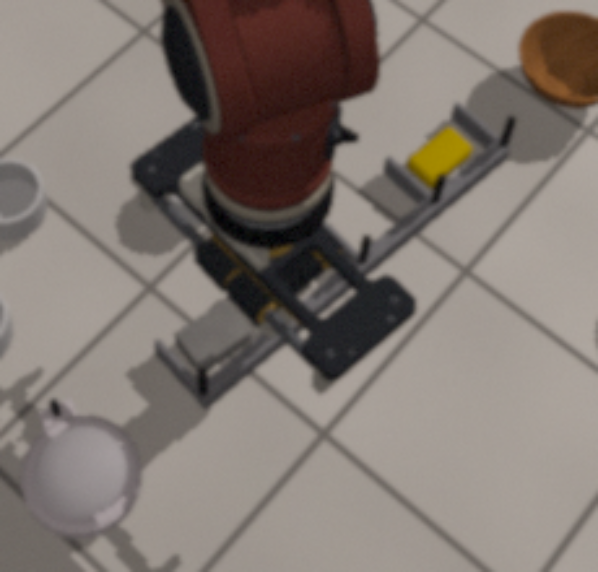

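```bash
python3 -m crank '{"linear":[[0,-8,0],[0,-8,0],[0,-8,0]],"roll":[0,0,0],"claw":[0,0,0]}'
python3 -c "
from h import *
go(6,40,48)"
python3 -m crank '{"linear":[[0,-8,0],[0,-8,0],[0,-8,0],[0,-8,0]],"roll":[0,0,0,0],"claw":[0,0,0,0]}'
python3 - <<'E'
from h import *
go(6,40,48)
c=robot.camera('scene'); cv2.imwrite('pics/s6.png',cv2.resize(c['img'][200:420,230:460],None,fx=2.6,fy=2.6))
E
```

```text
time_s: 9.37
tcp_pos: [0.6388, -0.0754, 0.2318]
tcp_rot: [-3.132, 0.208, -0.052]
contact_force: [0.0, -3.7, 1.0]
width: 0.004
t 9.37 rack mm [ -0.6 -65.8] tipz mm 45.8 xang rel rack deg -0.34 tilt [ 0.033 -0.    -0.999] F [ 0.  -3.7  1. ] w 0.4 q7 0.29
TIP rack mm [  5.5 -65.1] 45.9
tool mm [-1.000e-01 -1.051e+02 -1.600e+00]
time_s: 9.7
tcp_pos: [0.6436, -0.041, 0.2328]
tcp_rot: [-3.132, 0.211, -0.053]
contact_force: [-0.1, -0.2, -1.0]
width: 0.004
t 9.7 rack mm [ -0.2 -31.1] tipz mm 46.8 xang rel rack deg -0.45 tilt [ 0.034 -0.    -0.999] F [-0.1 -0.2 -1. ] w 0.4 q7 0.24
TIP rack mm [  6.1 -30.4] 46.9
tool mm [ -0.6 -70.4  -0.9]
```

View pics/s6.png

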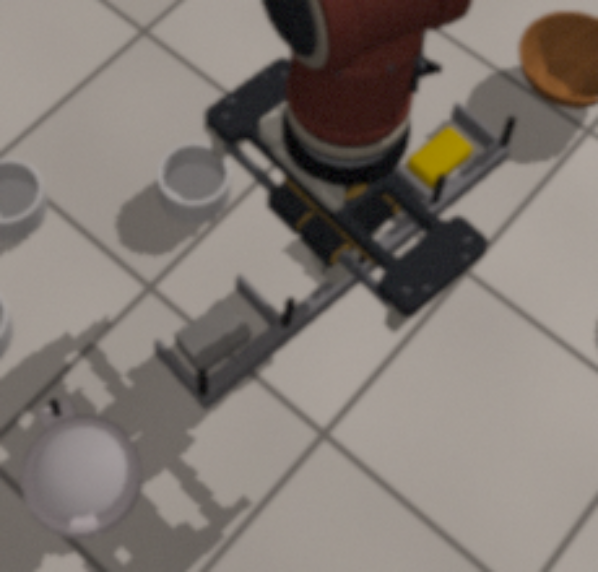

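```bash
python3 -m crank '{"linear":[[0,-8,0],[0,-8,0],[0,-8,0],[0,-8,0]],"roll":[0,0,0,0],"claw":[0,0,0,0]}'
python3 -c "
from h import *
go(6,40,48)"
python3 -m crank '{"linear":[[0,-8,0],[0,-8,0],[0,-8,0],[0,-3,0]],"roll":[0,0,0,0],"claw":[0,0,0,0]}'
python3 - <<'E'
from h import *
go(6,40,48)
c=robot.camera('scene'); cv2.imwrite('pics/s7.png',cv2.resize(c['img'][200:420,230:460],None,fx=2.6,fy=2.6))
E
```

```text
time_s: 10.08
tcp_pos: [0.6479, -0.0041, 0.2319]
tcp_rot: [-3.131, 0.206, -0.05]
contact_force: [-0.0, -2.5, 0.5]
width: 0.006
t 10.08 rack mm [-0.6  6.1] tipz mm 45.9 xang rel rack deg -0.27 tilt [ 0.032  0.001 -0.999] F [-0.  -2.5  0.5] w 0.5 q7 0.19
TIP rack mm [5.2 7.1] 46.0
tool mm [  0.7 -32.9  -1.8]
time_s: 10.42
tcp_pos: [0.6522, 0.0258, 0.2328]
tcp_rot: [-3.132, 0.206, -0.053]
contact_force: [0.7, -0.4, 0.1]
width: 0.003
t 10.42 rack mm [-0.1 36.3] tipz mm 46.8 xang rel rack deg -0.28 tilt [ 0.034  0.    -0.999] F [ 0.7 -0.4  0.1] w 0.3 q7 0.14
TIP rack mm [ 6.1 37.2] 46.9
tool mm [-0.1 -2.8 -1.1]
```

View pics/s7.png

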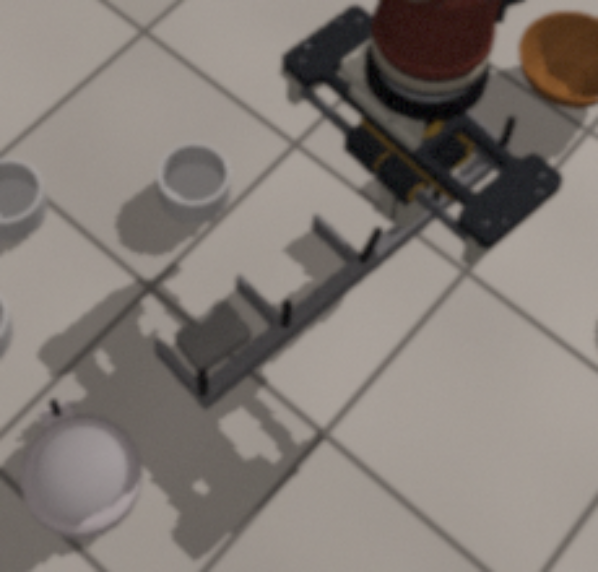

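```bash
python3 -m crank '{"linear":[[0,0,-25],[0,0,-30],[-20,22,-15],[-24,26,0],[-24,26,0],[-24,26,0],[-24,26,0],[0,0,0]],"roll":[0,0,0,0,0,0,0,0],"claw":[0,0,24,24,24,24,24,24]}' 20
python3 - <<'E'
from h import *
go(-127,-110,10)
for n in('scene','side'):
    c=robot.camera(n); cv2.imwrite(f'pics/{n}8.png',cv2.resize(c['img'][190:390,200:450],None,fx=2.6,fy=2.6))
    for d in robot.mark_of(n,'ramekin'): print(n,round(d['p'],2),np.round(d['uv']),(torack(ray(c,d['uv'],0))*1000).round(1))
    for d in robot.outline_of(n,'ramekin'): print(' o',round(d['p'],2),(torack(ray(c,d['uv'],.018))*1000).round(1))
E
```

```text
time_s: 11.13
tcp_pos: [0.5146, -0.0776, 0.2972]
tcp_rot: [-3.121, 0.182, -0.044]
contact_force: [-0.8, -0.7, 0.7]
width: 0.256
t 11.13 rack mm [-123.5  -83.7] tipz mm 111.2 xang rel rack deg 0.56 tilt [ 0.029  0.014 -0.999] F [-0.8 -0.7  0.7] w 23.8 q7 0.36
TIP rack mm [-118.5  -80.5] 111.3
tool mm [-11.6  31.1 100.5]
scene 0.82 [234. 280.] [-209.1 -162.1]
scene 0.72 [221. 331.] [-135.  -243.6]
scene 0.59 [301. 272.] [-136.   -51.3]
 o 0.62 [-123.8  -62.1]
 o 0.62 [-135.2 -248.8]
 o 0.61 [-206.8 -167. ]
 o 0.46 [-225.7 -389.2]
side 0.92 [314. 278.] [-119.   -39.9]
side 0.9 [309. 346.] [-141.2 -241.6]
side 0.71 [362. 263.] [2.4 2.6]
side 0.68 [282. 321.] [-196.9 -169. ]
 o 0.77 [-201.1 -173. ]
 o 0.64 [-122.2  -52. ]
 o 0.55 [-138.5 -252.2]
```

View pics/scene8.png

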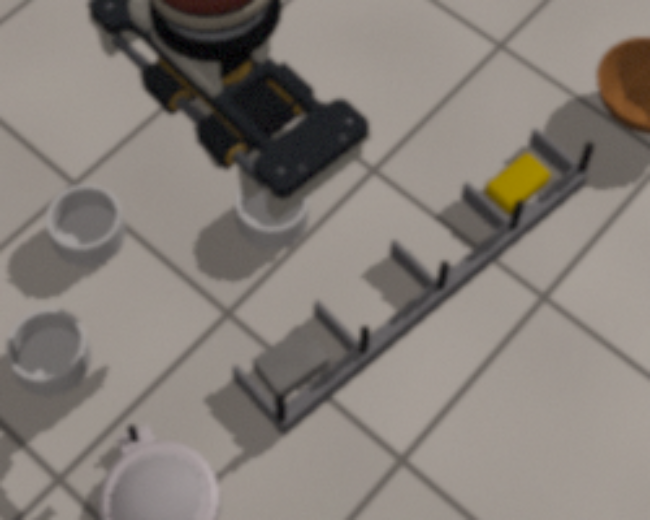

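View pics/side8.png

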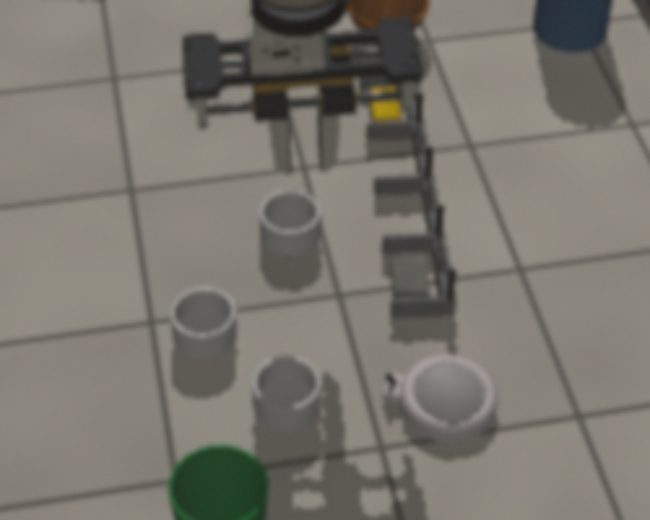

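```bash
python3 -m crank '{"linear":[[-5,17,0],[-5,17,20],[0,2,30],[0,0,25],[0,0,12],[0,0,0],[0,0,0]],"roll":[0,0,0,0,0,0,0],"claw":[24,24,24,24,24,24,24]}'
python3 -c "
from h import *
go(-126,-86,8)"
```

```text
time_s: 12.02
tcp_pos: [0.5193, -0.0985, 0.2051]
tcp_rot: [-3.118, 0.137, -0.07]
contact_force: [0.3, 0.6, 0.5]
width: 0.258
t 12.02 rack mm [-116.2 -103.7] tipz mm 19.1 xang rel rack deg 2.21 tilt [ 0.045  0.018 -0.999] F [0.3 0.6 0.5] w 24.0 q7 0.51
TIP rack mm [-108.3  -99.3] 19.3
tool mm [-17.7 -13.7  10.9]
```

```bash
python3 -m crank '{"linear":[[-8,6,4],[-8,4,4],[-3,0,3],[0,0,0],[0,0,0]],"roll":[1.5,0.7,0,0,0],"claw":[24,24,24,24,24]}'
python3 -c "
from h import *
go(-126,-86,8)"
```

```text
time_s: 12.43
tcp_pos: [0.4996, -0.1059, 0.1944]
tcp_rot: [-3.114, 0.198, -0.076]
contact_force: [0.6, 0.9, 0.1]
width: 0.262
t 12.43 rack mm [-134.9 -113.6] tipz mm 8.4 xang rel rack deg -0.07 tilt [ 0.05   0.018 -0.999] F [0.6 0.9 0.1] w 24.3 q7 0.52
TIP rack mm [-126.  -109.2] 8.7
tool mm [ -0.  -23.1   1.2]
```

```bash
python3 -m crank '{"linear":[[0,-6,0],[0,-6,0],[0,-6,0],[0,-6,0],[0,-6,0],[0,-6,0],[0,-6,0],[0,-6,0]],"roll":[0,0,0,0,0,0,0,0],"claw":[24,24,24,24,24,24,24,24]}'
python3 - <<'E'
from h import *
go(-126,5,8)
c=robot.camera('side'); cv2.imwrite('pics/s9.png',cv2.resize(c['img'][190:390,200:450],None,fx=2.6,fy=2.6))
for d in robot.mark_of('side','ramekin'): print(round(d['p'],2),np.round(d['uv']),(torack(ray(c,d['uv'],0))*1000).round(1))
E
```

```text
time_s: 13.1
tcp_pos: [0.5071, -0.0538, 0.1972]
tcp_rot: [-3.114, 0.198, -0.083]
contact_force: [-0.0, -0.6, -0.6]
width: 0.258
t 13.1 rack mm [-134.   -60.9] tipz mm 11.2 xang rel rack deg -0.06 tilt [ 0.054  0.017 -0.998] F [-0.  -0.6 -0.6] w 24.0 q7 0.44
TIP rack mm [-124.4  -56.6] 11.5
tool mm [ -1.9 -61.5   4.8]
0.93 [277. 321.] [-208.6 -169.1]
0.83 [308. 345.] [-142.5 -238.1]
0.61 [315. 274.] [-116.  -26.]
0.51 [360. 223.] [ 16.4 153.1]
```

View pics/s9.png

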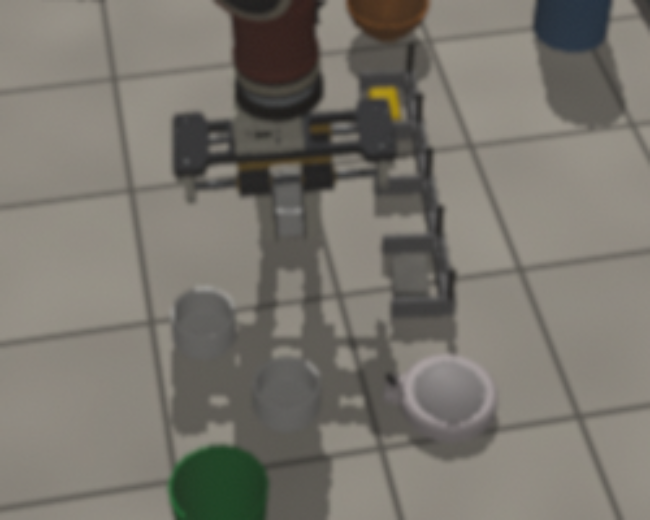

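```bash
python3 -m crank '{"linear":[[0,-6,1],[0,-6,1],[0,-6,0],[0,-6,0],[0,-6,0],[0,-6,0],[0,-6,0],[0,-5,0]],"roll":[0,0,0,0,0,0,0,0],"claw":[24,24,24,24,24,24,24,24]}'
python3 - <<'E'
from h import *
go(-126,5,8)
c=robot.camera('side'); cv2.imwrite('pics/s10.png',cv2.resize(c['img'][190:390,200:450],None,fx=2.6,fy=2.6))
for d in robot.mark_of('side','ramekin'): print(round(d['p'],2),np.round(d['uv']),(torack(ray(c,d['uv'],0))*1000).round(1))
E
```

```text
time_s: 13.87
tcp_pos: [0.5135, -0.0034, 0.196]
tcp_rot: [-3.115, 0.2, -0.082]
contact_force: [-0.1, -0.5, -0.3]
width: 0.261
t 13.87 rack mm [-134.   -10.2] tipz mm 10.0 xang rel rack deg -0.12 tilt [ 0.054  0.016 -0.998] F [-0.1 -0.5 -0.3] w 24.3 q7 0.36
TIP rack mm [-124.4   -6. ] 10.3
tool mm [ -1.7 -10.9   2.4]
0.76 [278. 321.] [-206.6 -168.1]
0.71 [312. 257.] [-118.5   32.7]
0.69 [308. 343.] [-141.7 -234.4]
```

View pics/s10.png

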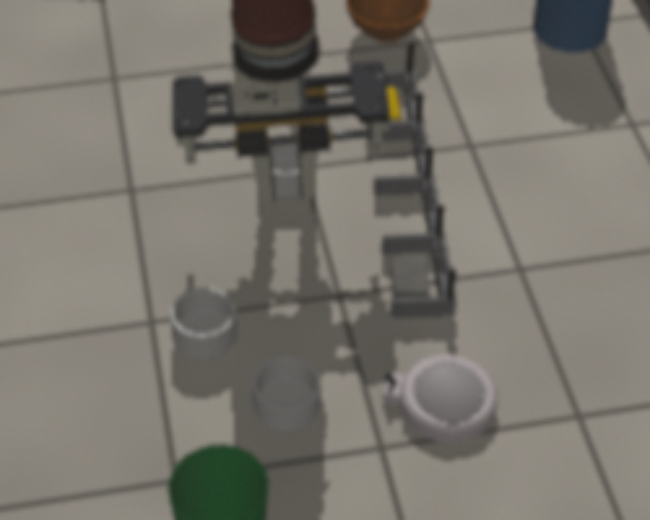

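```bash
python3 -m crank '{"linear":[[0,-5,0],[0,-3,0],[0,-1,0],[0,10,0],[0,15,-10],[0,10,-30],[0,0,-30],[-20,0,-20],[0,0,0]],"roll":[0,0,0,0,0,0,0,0,0],"claw":[24,24,24,24,24,24,24,24,24]}'
python3 - <<'E'
from h import *
go(-230,38,8)
for n in('scene','side'):
    c=robot.camera(n); cv2.imwrite(f'pics/{n}11.png',cv2.resize(c['img'][180:360,240:460],None,fx=2.6,fy=2.6))
    for d in robot.mark_of(n,'ramekin'): print(n,round(d['p'],2),np.round(d['uv']),(torack(ray(c,d['uv'],0))*1000).round(1))
    for d in robot.outline_of(n,'ramekin'): print(' o',round(d['p'],2),(torack(ray(c,d['uv'],.018))*1000).round(1))
E
```

```text
time_s: 14.72
tcp_pos: [0.4835, -0.0369, 0.2886]
tcp_rot: [-3.117, 0.211, -0.078]
contact_force: [-0.2, 0.3, -0.3]
width: 0.257
t 14.72 rack mm [-159.6  -47.2] tipz mm 102.6 xang rel rack deg -0.53 tilt [ 0.051  0.013 -0.999] F [-0.2  0.3 -0.3] w 23.9 q7 0.33
TIP rack mm [-150.5  -43.6] 102.8
tool mm [-84.8 -79.   92.4]
scene 0.96 [233. 282.] [-204.9 -166.8]
scene 0.84 [337. 249.] [-127.8   40.9]
scene 0.66 [217. 330.] [-143.3 -247.3]
scene 0.42 [369. 282.] [-29.4  37. ]
 o 0.88 [-205.3 -166. ]
 o 0.76 [-142.6 -245.4]
 o 0.67 [-129.5   33.7]
 o 0.22 [ -8.2 -12.4]
side 0.87 [280. 320.] [-201.1 -166.1]
side 0.73 [310. 258.] [-124.6   30.9]
side 0.66 [363. 243.] [13.3 77.1]
side 0.63 [350. 274.] [-31.7 -30.5]
side 0.62 [309. 346.] [-140.5 -240.1]
 o 0.91 [-200.2 -161.2]
 o 0.66 [-137.7 -246.2]
 o 0.59 [-124.4   31.7]
 o 0.52 [-26.1  99.6]
```

View pics/side11.png

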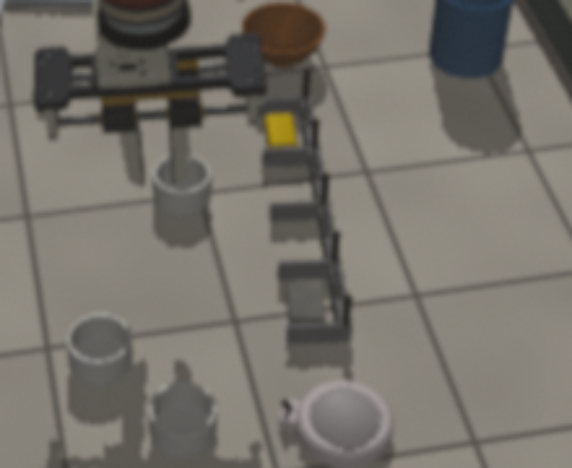

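View pics/scene11.png

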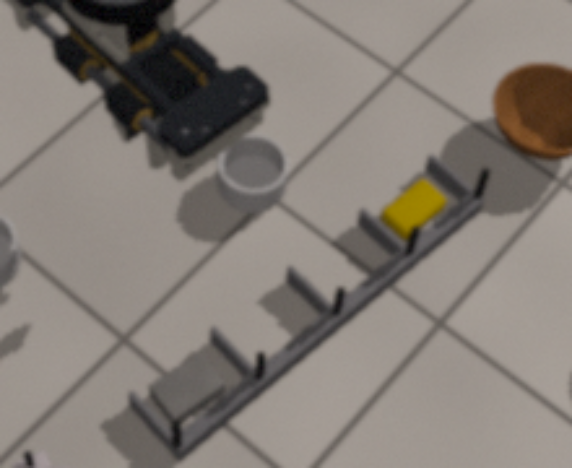

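```bash
python3 -m crank '{"linear":[[0,0,0],[0,0,0],[0,0,0],[0,0,0],[0,0,0],[0,0,0],[0,0,0],[0,0,0],[0,0,0],[0,0,0],[0,0,0],[0,0,0],[0,0,0]],"roll":[6.9,6.9,6.9,6.9,6.9,6.9,6.9,6.9,6.9,6.9,6.9,6.9,6.9],"claw":[24,24,24,24,24,24,24,24,24,24,24,24,24]}'
python3 -c "
from h import *
go(-187,36,8);print(robot.read_state()['q'].round(2))"
```

```text
time_s: 16.1
tcp_pos: [0.4891, -0.0315, 0.2709]
tcp_rot: [-1.993, 2.395, -0.012]
contact_force: [-0.3, -0.4, -0.2]
width: 0.258
t 16.1 rack mm [-154.6  -41.2] tipz mm 84.9 xang rel rack deg -93.2 tilt [ 0.025  0.01  -1.   ] F [-0.3 -0.4 -0.2] w 24.0 q7 -0.88
TIP rack mm [-150.2  -38.7] 85.0
tool mm [-71.4  42.6  77.1]
[-0.51  0.71  0.85  2.05 -0.84  0.74 -0.88]
```

```bash
python3 -m crank '{"linear":[[-10,22,0],[-18,18,0],[-20,0,0],[-20,0,10],[-2,0,25],[0,0,20],[0,0,10],[0,0,0],[0,0,0]],"roll":[-3,0,0,0,0,0,0,0,0],"claw":[24,24,24,24,24,24,24,24,24]}'
python3 -c "
from h import *
go(-187,36,8)"
```

```text
time_s: 16.85
tcp_pos: [0.4616, 0.0507, 0.1938]
tcp_rot: [-2.074, 2.346, -0.009]
contact_force: [-0.7, -0.2, 0.8]
width: 0.258
t 16.85 rack mm [-192.3   37. ] tipz mm 7.8 xang rel rack deg -89.79 tilt [ 0.011  0.002 -1.   ] F [-0.7 -0.2  0.8] w 24.0 q7 -0.8
TIP rack mm [-190.3   37.6] 7.9
tool mm [ 1.6 -3.3 -0.1]
```

```bash
python3 -m crank '{"linear":[[0,-6,0],[0,-6,0],[0,-6,0],[0,-6,0],[0,-6,0],[0,-6,0],[0,-6,0],[0,-6,0],[0,-6,0],[0,-6,0],[0,-5,0]],"roll":[0,0,0,0,0,0,0,0,0,0,0],"claw":[24,24,24,24,24,24,24,24,24,24,24]}'
python3 - <<'E'
from h import *
go(-61,38,8)
for n in('side',):
    c=robot.camera(n); cv2.imwrite(f'pics/{n}12.png',cv2.resize(c['img'][180:330,270:430],None,fx=4,fy=4))
    for d in robot.mark_of(n,'ramekin'): print(n,round(d['p'],2),np.round(d['uv']),(torack(ray(c,d['uv'],0))*1000).round(1))
E
```

```text
time_s: 17.77
tcp_pos: [0.5332, 0.0413, 0.1967]
tcp_rot: [-2.074, 2.346, -0.012]
contact_force: [-0.7, 0.4, 0.2]
width: 0.261
t 17.77 rack mm [-120.1   36.7] tipz mm 10.7 xang rel rack deg -89.79 tilt [ 0.013  0.001 -1.   ] F [-0.7  0.4  0.2] w 24.3 q7 -0.91
TIP rack mm [-117.8   37.2] 10.7
tool mm [ -0.6 -56.7   3.4]
side 0.78 [280. 324.] [-202.8 -176.3]
side 0.67 [309. 348.] [-141.4 -245.8]
side 0.51 [326. 255.] [-82.8  37. ]
```

View pics/side12.png

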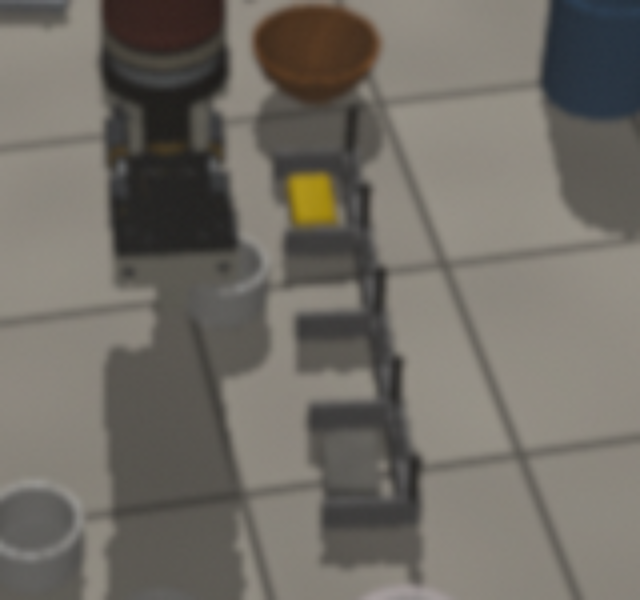

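```bash
python3 -m crank '{"linear":[[0,-5,1],[0,-5,1],[0,-5,0],[0,-5,0],[0,-5,0],[0,-5,0],[0,-5,0],[0,-5,0]],"roll":[0,0,0,0,0,0,0,0],"claw":[24,24,24,24,24,24,24,24]}'
python3 - <<'E'
from h import *
go(-61,38,8)
for n in('scene','side',):
    c=robot.camera(n); cv2.imwrite(f'pics/{n}13.png',cv2.resize(c['img'][210:330,290:430],None,fx=4,fy=4))
E
```

```text
time_s: 18.53
tcp_pos: [0.5752, 0.0361, 0.1947]
tcp_rot: [-2.075, 2.347, -0.008]
contact_force: [-0.2, 0.7, 0.0]
width: 0.261
t 18.53 rack mm [-77.8  36.8] tipz mm 8.7 xang rel rack deg -89.81 tilt [ 0.01   0.002 -1.   ] F [-0.2  0.7  0. ] w 24.2 q7 -0.96
TIP rack mm [-76.   37.4] 8.7
tool mm [ -0.5 -15.    0.9]
```

View pics/scene13.png

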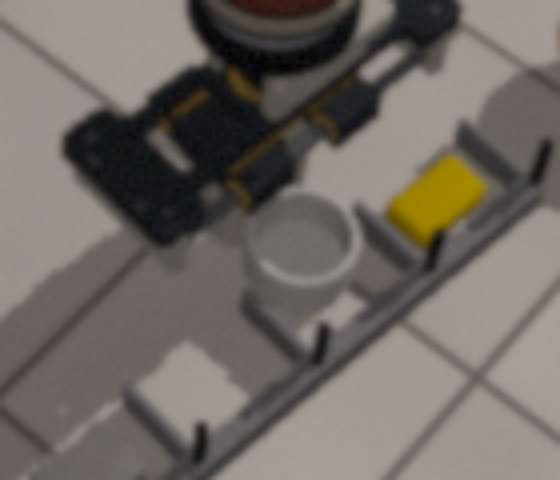

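View pics/side13.png

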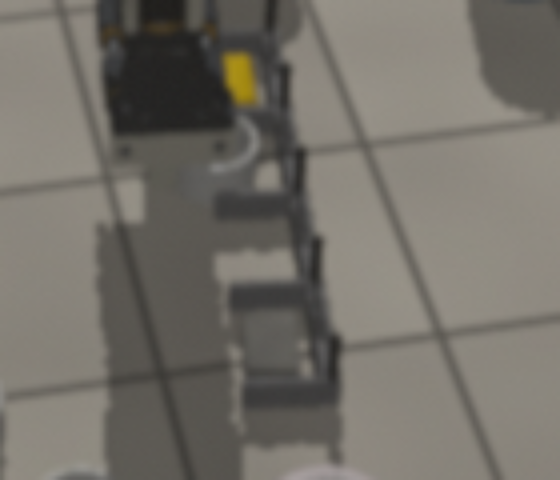

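```bash
python3 -m crank '{"linear":[[0,-4,0],[0,-3,0],[0,-3,0]],"roll":[0,0,0],"claw":[24,24,24]}'
python3 -c "
from h import *
go(-61,38,8)"
python3 -m crank '{"linear":[[0,-2,0],[0,-2,0],[0,-2,0]],"roll":[0,0,0],"claw":[24,24,24]}'
python3 -c "
from h import *
go(-61,38,8)"
python3 -m crank '{"linear":[[0,-2,0],[0,-2,0]],"roll":[0,0],"claw":[24,24]}'
python3 - <<'E'
from h import *
go(-61,38,8)
for n in('scene',):
    c=robot.camera(n); cv2.imwrite(f'pics/{n}14.png',cv2.resize(c['img'][210:330,290:430],None,fx=4,fy=4))
E
```

```text
time_s: 18.88
tcp_pos: [0.5858, 0.0347, 0.1948]
tcp_rot: [-2.075, 2.348, -0.008]
contact_force: [-0.7, 0.5, 0.4]
width: 0.258
t 18.88 rack mm [-67.1  36.7] tipz mm 8.8 xang rel rack deg -89.81 tilt [ 0.01   0.002 -1.   ] F [-0.7  0.5  0.4] w 24.0 q7 -0.98
TIP rack mm [-65.4  37.4] 8.8
tool mm [-0.6 -4.4  0.8]
time_s: 19.13
tcp_pos: [0.5917, 0.0339, 0.1946]
tcp_rot: [-2.076, 2.349, -0.004]
contact_force: [-5.3, 0.2, 4.1]
width: 0.257
t 19.13 rack mm [-61.1  36.7] tipz mm 8.6 xang rel rack deg -89.8 tilt [ 0.007  0.003 -1.   ] F [-5.3  0.2  4.1] w 23.9 q7 -0.99
TIP rack mm [-59.9  37.4] 8.6
tool mm [-0.6  1.1  0.6]
time_s: 19.3
tcp_pos: [0.5934, 0.0335, 0.1944]
tcp_rot: [-2.079, 2.352, 0.009]
contact_force: [-5.1, -0.1, 5.0]
width: 0.262
t 19.3 rack mm [-59.4  36.5] tipz mm 8.4 xang rel rack deg -89.79 tilt [-0.002  0.006 -1.   ] F [-5.1 -0.1  5. ] w 24.3 q7 -0.99
TIP rack mm [-60.   37.5] 8.4
tool mm [-0.5  1.   0.4]
```

View pics/scene14.png

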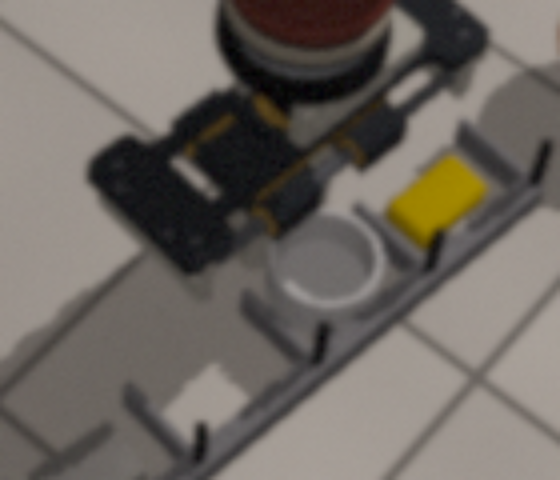

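The tip stopped at the depth I predicted and the force rose by about 5 N, so the ramekin is against the rail. Next I back straight off and lift clear.

```bash
python3 -m crank '{"linear":[[0,4,0],[0,8,0],[0,15,0],[0,25,-5],[0,20,-25],[0,0,-35],[0,0,-35],[0,0,-30],[0,0,0],[0,0,0]],"roll":[0,0,0,0,0,0,0,0,0,0],"claw":[24,24,24,24,24,24,24,24,24,24]}'
python3 - <<'E'
from h import *
st()
for n in('scene','side',):
    c=robot.camera(n); im=c['img'].copy()
    for d in robot.mark_of(n,'ramekin'): print(n,round(d['p'],2),np.round(d['uv']),(torack(ray(c,d['uv'],0))*1000).round(1))
    for d in robot.outline_of(n,'ramekin'): print(' o',round(d['p'],2),(torack(ray(c,d['uv'],.018))*1000).round(1))
    big=cv2.resize(im[190:400,220:460],None,fx=3,fy=2.8)
    k=R0+Rm@np.array([-.028,.038])
    for a in np.linspace(0,6.28,40):
        u=proj(c,(k[0]+.028*np.cos(a),k[1]+.028*np.sin(a),.032)); cv2.circle(big,(int((u[0]-220)*3+1),int((u[1]-190)*2.8+1)),1,(0,0,255),-1)
    cv2.imwrite(f'pics/{n}15.png',big)
E
```

```text
time_s: 20.18
tcp_pos: [0.517, 0.042, 0.3285]
tcp_rot: [-2.073, 2.35, -0.004]
contact_force: [-0.7, 0.6, -0.5]
width: 0.257
t 20.18 rack mm [-136.3   35.3] tipz mm 142.5 xang rel rack deg -89.92 tilt [ 0.008  0.003 -1.   ] F [-0.7  0.6 -0.5] w 23.9 q7 -1.1
TIP rack mm [-135.   36.] 142.5
scene 0.94 [220. 329.] [-141.3 -242.6]
scene 0.73 [367. 280.] [-35.2  35.7]
scene 0.56 [233. 279.] [-210.6 -162.7]
 o 0.94 [-38.   34.9]
 o 0.94 [-139.4 -246.5]
 o 0.93 [-207.1 -168.5]
side 0.78 [347. 252.] [-30.2  44.4]
side 0.77 [279. 323.] [-203.6 -173.4]
side 0.58 [308. 346.] [-143.9 -240.4]
 o 0.84 [-203.1 -176.3]
 o 0.81 [-22.   38.5]
```

View pics/scene15.png

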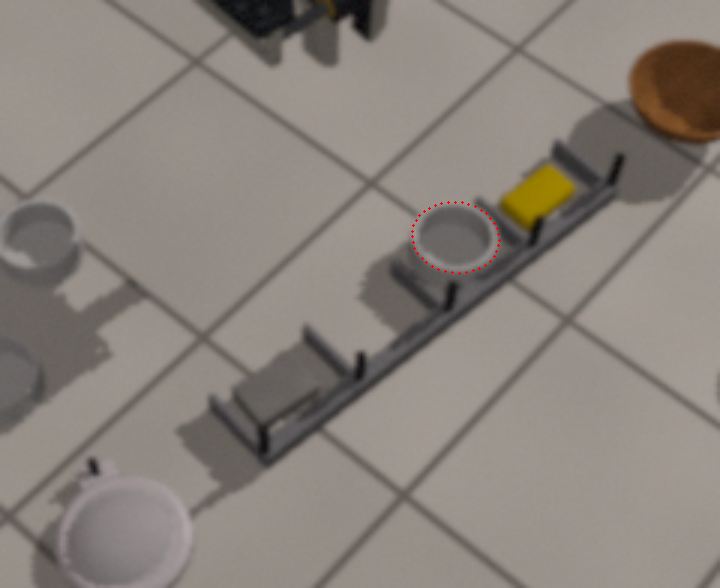

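View pics/side15.png

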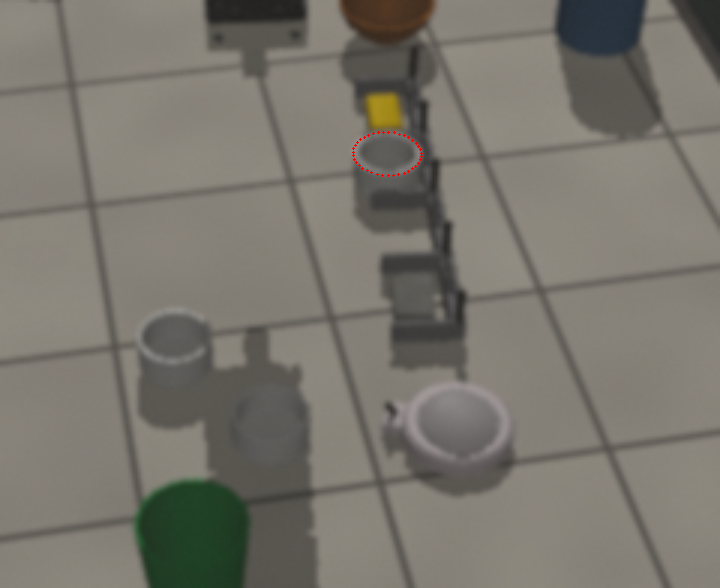

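```bash
python3 -c "
from workcell import robot
print(robot.close_job())"
```

```text
the job is handed in; nothing more can be done
None
```

The ramekin is home in the third gap from the tap light, and I handed the job in at about 20.5 s of the 64 s allowed.

**What I did**
- The tap light is at the −y end, so the first, second and third tines are e, d and c, and the third gap is gap_b.
- With the fingers shut, I ran the tip along the rail in +y about 12 mm below the tine tops. It bent e, d and c in turn; the readings while each was bent showed 2.5–3.7 N. I stopped short of tine b.
- I began the run once with the tip too high (about 2 mm below the tops, near or just touching e). I backed off, lowered it and started again.
- I pushed the leftmost ramekin in front of gap_b with the partly open fingertips, then straight in until it stopped against the rail. The force there was about 5 N, with the tip within about 1 mm of the expected depth. I then backed off and lifted clear.

**Last checks**
- **Fit:** The drawn outline of the home position matches the ramekin's rim in both the scene and side pictures.
- **Position:** The networks disagreed by several mm on depth (22–38 mm in front of the rail, against 28 mm nominal). I relied on the stop at the rail and the outline.
- **Surroundings:** All five tines are upright. The soap, scouring block, bowl and tap light look unmoved in the last pictures. I did not check the tumbler or scraper separately, and the hand never went low near them.
- **Hand:** The fingertips are about 140 mm above the tile and touch nothing.

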